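Clamp the coffee caddy shut

TASK

Close the clamp on the steel coffee caddy by pushing gently: swing the clamp strap across the lid with the back of a finger until it is fully home against its stop post under the raised cam lever, and only then push the cam lever fully down over the strap. Nothing needs gripping, so do not squeeze or force anything: leave the caddy standing where it is, without lifting, tipping or shoving it along, and do not disturb the coffee pot, jar, glass and bowl around it.

Things in the scene. Friction and masses are not known exactly. Their poses are not given: they have to be found in the camera images.
- caddy: Loose filled steel caddy, 150 (x) by 210 (y) by 85 mm, its fixed flat lid 156 by 216 mm, lid top 97 mm above the counter; about 2.4 kg, stands by its weight, so a hard sideways push slides it. Origin: centre of its underside, z up. Strap pivot on the lid at the +y end, stop post and cam lever at the -y end.
- strap (a joint): Clamp strap angle, rad. 0 = home: lying from the pivot along the caddy's -y, across the lid, against the stop post (hard stop). Grows anticlockwise from above as it opens towards the caddy's +x (1.57 = along +x); limit 2.0, starts at 0.8 to 1.6. Light friction (0.10 N m) keeps it where it is left.
- lever (a joint): Cam lever angle, rad, about its level axle along the caddy's x. 0 = straight up, negative = leaning out to -y; grows as the tip swings towards the caddy's +y and down onto the strap; 1.5 = fully down (hard stop, nearly level), -0.35 the other stop. Starts at -0.3 to 0.1. Stiff friction (0.30 N m, about 5 N at the grip) keeps it where it is left; no spring.
- strap_pivot (a point): Point on the strap's upright pivot axis, at mid depth of the strap: (0, 85, 123) mm in the caddy's frame; axes are the caddy's. A nut 18 mm wide stands to 135 mm above the counter here.
- strap_end (a point): Centre of the strap's free end, 183 mm from the pivot. The strap is a steel bar 26 mm wide and 12 mm deep, 117 to 129 mm above the counter, so 20 mm clear of the lid, with a round black pad 22 mm wide under it 85 mm from the pivot.
- stop_post (a point): Centre of the stop post's top, (-21, -85, 155) mm in the caddy's frame. The dark steel post is 14 mm (x) by 30 mm (y), rises from the lid to here beside the axle, on its -x side: the strap comes in from +x, under the lever's hub.
- lever_axle (a point): Centre of the lever's hub (20 mm across): (0, -85, 140) mm in the caddy's frame; axes are the caddy's. The hub clears the strap's top by 1 mm when the strap is home.
- lever_tip (a point): Centre of the free end of the lever's grip, 82 mm from the axle. The grip is 20 mm wide (along the axle), 10 mm thick and reaches from 30 to 82 mm from the axle. Strap, lever and caddy must not be squeezed or pressed with over 60 N of finger contact in all.
- coffee_pot: Small open steel coffee pot, 72 mm across, 66 mm high, with a black handle reaching 105 mm from its axis to its +y, up to 84 mm high; loose. Origin: centre of its underside. To be left alone.
- jar: Closed amber glass jar, 64 mm across, 95 mm high; loose. Origin: centre of its underside. To be left alone.
- glass: Empty glass, 60 mm across, 85 mm high; loose. Origin: centre of its underside. To be left alone.
- bowl: White ceramic bowl, 90 mm across, 45 mm high; loose. Origin: centre of its underside. To be left alone.

How it is judged:
By the outcome, as a careful person would: the job done as asked, in the order asked, and still so for the second after the job is handed in, with the robot touching nothing.
It also fails if it takes over 58 s, if anything falls off the work surface, if the arm or the gripper's body presses on something with over 40 N, if the wrist force passes 120 N, or if a joint passes its speed limit or range.

ROBOT

A 6-joint arm with a two-finger parallel gripper is mounted at the origin on the work surface. World frame = base frame: x ahead of the robot, y to its left, z up, the work surface at z = 0. Lengths are in mm, angles in rad, forces in N, time in s.
With the tool pointing down it reaches from about 300 to 775 mm from the base axis. Payload 14.6 kg.
Tool frame: the origin (TCP) lies on the mounting face of the last link; the fingertips stand 173 mm ahead of it and the grasp point (between the pads) lies 155 mm ahead of it (robot.grip_depth is the distance from the TCP to the grasp point, in mm); z points along the fingers, y is the line along which they close (so a half turn about z gives the same grasp; the last joint's range is limited). The gripper opens to 85 mm and grips with 20 to 120 N. Pads are 22 mm wide; open, the fingers measure 114 mm over their backs; the gripper's body (76 mm by 85 mm) begins 54 mm behind the grasp point. The pads swing forward as they close: fully open they stand 13 mm farther back than shut.
Start: joints at [-1.277, 0.3, 1.521, -0, 1.321, -0.067], TCP at [194.156, -514.582, 404.681] pointing down, gripper open.
Joint ranges: [-3.03, 3.03], [-0.79, 2.21], [0.23, 2.52], [-1.04, 4.18], [0, 3.07], [-2.55, 2.55]. Speed limits (rad/s): [2.22, 2.22, 2.57, 3.14, 3.14, 3.14].

INTERFACE

Orientations are given as a unit quaternion [x, y, z, w].
In Python, from plant import robot, optics, workorder, cut_out gives the robot as it stands.
- The arm moves only by the tool play_rows, never from a script. Its argument "steps" is a list of rows, each a list of 7 numbers: the turn, a rotation vector about the tool's x, y, z in degrees, then the shift along the tool's x, y, z in mm, then the opening in per cent of the stroke, from 0 (shut) to 100 (fully open). A call has 1 to 20 rows; each row shifts and turns the commanded pose from where the row before left it, along the tool's axes as they then stand; what a row does not reach is not made up. A row lasts 1/12 s, in which the tool goes at most 41.7 mm and 7.16 degrees, less where a joint would pass 70% of its speed; a pose out of reach is approached as far as the arm can. A call with a gripper value outside its range is refused whole. The fingers move at their own pace and stop on an object; "newtons" is the grip in N (left out, the last holds). Time passes only in rows, so rows that do not move let the fingers close. It gives the time, the measured TCP pose, the force, the opening and the grip force at its end, in the units of the state.
- robot.read_state(): the state, without advancing time (a new reading comes with each control period).
- optics.camera(name): name is "scene" or "top" or "wrist"; returns (picture, depth): 480x640x3 uint8, red, green, blue; 480x640 float32, mm along the optical axis (not along the pixel's ray), 0 where there is no reading.
- optics.get_calibration(name): a dict with "intrinsics" (3x3 intrinsics, pixels), "origin" and "orientation" of the camera in the world; the wrist camera has in their place "T_tool_cam" (4x4, takes a point from camera to tool coordinates, whose origin is the TCP and whose axes are the flange's). Camera axes: x right, y down, z forward; pixel columns grow to the right and rows downward; lengths in mm; the calibration is good to about 2 mm. A picture is of the moment at which its call begins: read the wrist's pose just before it. get_calibration takes no time and is no camera call.
- workorder.finish_job(): hands the job in; it is judged then, once.
Trained networks look in the newest picture that a camera, given by its name, has taken for a name from the list of things; names that differ only in an ending like _2 or _b are one class to them, and where a whole thing is asked for, a point or a joint stands for the part that bears it (a point fixed in the world has none). Each returns a list of dicts, best first, with "p" (0 to 1); they miss things now and then, are a little off and sometimes report something else, mostly with a low value. They report only what shows in the picture. A call takes as long as a camera call.
- cut_out(camera, label): "mask" (480x640 bool, what is visible of it) and "extent" ([left, top, width, height] in pixels, round what is visible of it).
The state is a dict: "clock": time; "q": joint angles; "dq": joint speeds; "tau": joint torques, N m; "eef_pos": TCP position; "eef_rot": TCP orientation; "contact_force": force on the tool from outside, world axes, zero at the start; "moment": the same for the moment, N m; "finger_gap": finger opening in mm; "grip_force": force on a finger pad.
Only numpy, scipy, OpenCV 4.12 (cv2) and the standard library are available. Lean on these libraries where they do the work, as an engineer would, in place of code of your own. Each camera call takes 0.05 s, during which the arm holds its last target. There are 200 camera calls.

## Working session

There is one attempt and no reset: what is moved stays moved. The work goes in short steps, Python scripts to look and compute and a tool call to move; the robot and the scene stay as the last step left them, time stands still between calls to the robot, and variables do not carry over. Pictures are saved under pics/ and viewed, at most 13 in all, crops included, and the job is handed in when it is done.

Besides the shell and the picture viewer there is one more tool, called in YAML: its name, and indented under it one key for each argument. play_rows: Moves the arm, as the interface text tells. Its arguments: {"type":"object","properties":{"steps":{"type":"array","items":{"type":"array","items":{"type":"number"}}},"newtons":{"type":"number"}},"required":["steps"]}

```bash
mkdir -p pics
cat > h.py <<'E'
import numpy as np, cv2
from scipy.spatial.transform import Rotation as R
from plant import robot, optics, workorder, cut_out
def cam(n):
    s=robot.read_state(); p,d=optics.camera(n); c=optics.get_calibration(n)
    K=np.array(c["intrinsics"])
    if "T_tool_cam" in c:
        T=np.eye(4);T[:3,:3]=R.from_quat(s["eef_rot"]).as_matrix();T[:3,3]=s["eef_pos"];T=T@np.array(c["T_tool_cam"])
    else:
        T=np.eye(4);o=np.array(c["orientation"]);T[:3,:3]=R.from_quat(o).as_matrix() if o.size==4 else o;T[:3,3]=c["origin"]
    return p,d,K,T
def cloud(d,K,T,m=None):
    v,u=np.nonzero((d>0)&(m if m is not None else True)); z=d[v,u]
    P=np.c_[(u-K[0,2])/K[0,0]*z,(v-K[1,2])/K[1,1]*z,z]
    return P@T[:3,:3].T+T[:3,3]
def save(n,p): cv2.imwrite("pics/"+n,p[:,:,::-1])
E
python3 - <<'E'
from h import *
print(robot.read_state())
for n in("top","scene"):
    p,d,K,T=cam(n); save(n+"1.png",p); print(n,T.round(2).tolist(),K[0,0])
    for l in("caddy","strap","lever","stop_post","coffee_pot","jar","glass","bowl"):
        for r in cut_out(n,l)[:1]:
            c=cloud(d,K,T,r["mask"]); print(l,round(r["p"],2),r["extent"],np.median(c,0).round() if len(c) else 0,c.min(0).round() if len(c) else 0,c.max(0).round() if len(c) else 0)
E
```

```text
{'clock': 0.0, 'q': array([-1.27654692e+00,  3.00489890e-01,  1.52160399e+00, -2.58909351e-05,
        1.32071536e+00, -6.66188838e-02]), 'dq': array([-2.80909563e-04, -7.44118358e-04,  4.14090556e-05,  1.88316522e-04,
        2.28878400e-04, -1.30367406e-03]), 'tau': array([ 1.18494801e-03, -5.43496978e+01, -3.61788833e+01, -2.36976621e-05,
        3.98817763e-03, -2.14983743e-06]), 'eef_pos': array([ 194.1732318 , -514.54608389,  404.10119343]), 'eef_rot': array([ 9.83765117e-01,  1.79459813e-01, -8.15433991e-05, -6.02933755e-04]), 'contact_force': array([0.74338527, 0.45298987, 0.76125565]), 'moment': array([-0.00488279,  0.00978187, -0.00745818]), 'grip_force': 0.0, 'finger_gap': 85.6024676945577}
top [[-0.01, -0.99, 0.12, 408.38], [-1.0, 0.01, 0.01, 20.86], [-0.01, -0.12, -0.99, 1265.06], [0.0, 0.0, 0.0, 1.0]] 535.7320566980317
caddy 0.87 [285.1, 192.4, 114.7, 107.3] [541. -40.  98.] [ 428. -169.   -4.] [671.  91. 227.]
strap 0.39 [229.8, 163.1, 35.8, 41.1] [705. 184.  21.] [655. 137.  -0.] [743. 225.  51.]
stop_post 0.63 [286.1, 187.4, 116.5, 115.2] [541. -39.  98.] [ 428. -173
[... 598 characters left out ...]
 348. -212.   -3.] [663.  95. 225.]
strap 0.96 [223.8, 242.1, 114.2, 22.9] [611. -25. 129.] [ 551. -118.   99.] [663.  71. 137.]
lever 0.62 [248.0, 163.4, 19.2, 39.7] [ 512. -109.  181.] [ 348. -234.    0.] [ 522. -100.  225.]
stop_post 0.91 [224.3, 161.2, 131.8, 145.9] [562. -24.  97.] [ 339. -234.   -3.] [663.  94. 225.]
coffee_pot 0.73 [388.3, 275.0, 80.2, 45.2] [554. 225.  38.] [505. 184.  -4.] [593. 327.  86.]
jar 0.63 [220.5, 146.1, 29.9, 46.3] [ 422. -238.   69.] [ 330. -276.   -1.] [ 439. -219.   99.]
glass 0.65 [173.7, 175.3, 34.0, 41.3] [ 515. -295.   59.] [ 427. -385.   -3.] [ 542. -268.   88.]
bowl 0.68 [340.3, 328.6, 48.4, 46.2] [692. 181.  21.] [656. 139.  -1.] [745. 226.  49.]
```

Run:
```python
from h import *
C=[]
for n in("top","scene"):
    p,d,K,T=cam(n)
    m=np.zeros((480,640),bool)
    for r in cut_out(n,"caddy")[:1]: m|=r["mask"]
    c=cloud(d,K,T); c=c[(c[:,0]>380)&(c[:,0]<700)&(c[:,1]>-210)&(c[:,1]<140)]
    for lo,hi in((90,104),(120,132),(133,148),(148,170),(170,240)):
        s=c[(c[:,2]>lo)&(c[:,2]<hi)]
        if len(s)<5: print(n,lo,len(s));continue
        r=cv2.minAreaRect(s[:,:2].astype(np.float32)); print(n,lo,len(s),s.mean(0).round(1),np.round(cv2.boxPoints(r)).tolist())
        if lo==170: print(s[np.argsort(-s[:,2])[:15]].mean(0))
    C.append(cv2.resize(p[130:330,180:460] if n=="top" else p[130:330,170:450],(784,560),interpolation=cv2.INTER_CUBIC))
    save(n+"c.png",C[-1])
```

```text
top 90 5929 [532.  -35.1  97.4] [[425.0, -105.0], [571.0, -163.0], [650.0, 38.0], [505.0, 96.0]]
top 120 1021 [604.1 -28.6 128.6] [[476.0, -112.0], [631.0, -179.0], [712.0, 7.0], [556.0, 74.0]]
top 133 151 [558.1 -30.2 137.8] [[474.0, -114.0], [618.0, -180.0], [702.0, 5.0], [558.0, 71.0]]
top 148 126 [ 489.7 -105.3  154.3] [[474.0, -115.0], [509.0, -130.0], [520.0, -103.0], [486.0, -88.0]]
top 170 73 [ 504.4 -111.3  212. ] [[494.0, -114.0], [512.0, -121.0], [516.0, -111.0], [498.0, -105.0]]
[ 506.13936909 -112.61810356  223.81997155]
scene 90 5833 [540.6 -30.5  97. ] [[426.0, -104.0], [573.0, -162.0], [653.0, 40.0], [506.0, 98.0]]
scene 120 1477 [608.2 -28.4 128. ] [[438.0, 9.0], [531.0, -178.0], [666.0, -110.0], [573.0, 76.0]]
scene 133 190 [529.1 -51.7 139.7] [[442.0, -6.0], [518.0, -165.0], [652.0, -100.0], [576.0, 59.0]]
scene 148 171 [ 498.9 -104.9  154.9] [[477.0, -115.0], [517.0, -123.0], [523.0, -94.0], [483.0, -87.0]]
scene 170 205 [ 510.5 -110.   201.1] [[497.0, -113.0], [516.0, -120.0], [520.0, -110.0], [501.0, -103.0]]
[ 507.35145638 -111.73542781  222.65590305]
```

View pics/topc.png

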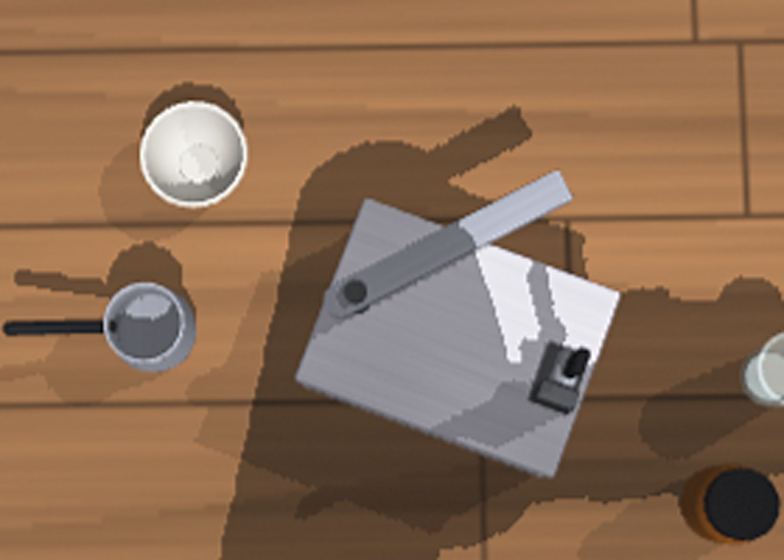

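View pics/scenec.png

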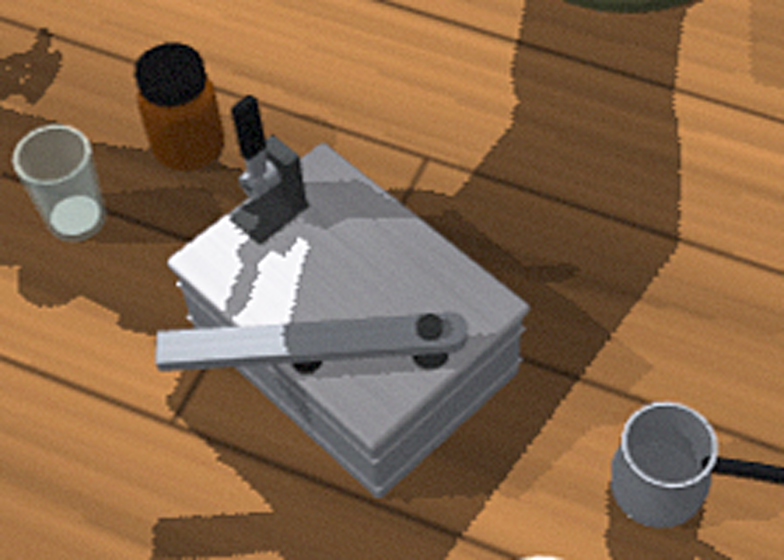

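The top crop shows the strap opened from its pivot at (355,292) to (565,187). The lever stands upright at (572,365) beside the post. The scene crop agrees, and nothing else is on the lid. The caddy centre is about (538.5,-33), its yaw is -21.5°, and the strap is at about 0.9 rad.

play_rows:
  steps:
    - [0,0,-5,0,0,-2.5,0]
    - [0,0,-5,0,0,-2.5,0]
    - [0,0,-5,0,0,-2.5,0]
    - [0,0,-5,0,0,-2.5,0]
    - [0,0,-5,0,0,-2.5,0]
    - [0,0,-5,0,0,-2.5,0]
    - [0,0,-5,0,0,-2.5,0]
    - [0,0,-5,0,0,-2.5,0]
    - [0,0,-5,0,0,-2.5,0]
    - [0,0,-5,0,0,-2.5,0]
    - [0,0,-5,0,0,-2.5,0]
    - [0,0,-5,0,0,-2.5,0]
    - [0,0,-5,0,0,-2.5,0]
    - [0,0,-5,0,0,-2.5,0]
    - [0,0,-5,0,0,-2.5,0]
    - [0,0,-5,0,0,-2.5,0]
    - [0,0,-5,0,0,-2.5,0]
    - [0,0,-5,0,0,-2.5,0]
    - [0,0,-5,0,0,-2.5,0]
    - [0,0,-5,0,0,-2.5,0]
  newtons: 20

```text
clock: 2.77
eef_pos: [194.2, -514.6, 454.8]
eef_rot: [0.493, 0.87, 0.0, -0.0]
contact_force: [0.4, -0.3, -0.0]
finger_gap: -0.2
grip_force: 0.0
```

play_rows:
  steps:
    - [0,0,0,10,32.7,0,0]
    - [0,0,0,10,32.7,0,0]
    - [0,0,0,10,32.7,0,0]
    - [0,0,0,10,32.7,0,0]
    - [0,0,0,10,32.7,0,0]
    - [0,0,0,10,32.7,0,0]
    - [0,0,0,10,32.7,0,0]
    - [0,0,0,10,32.7,0,0]
    - [0,0,0,10,32.7,0,0]
    - [0,0,0,10,32.7,0,0]
    - [0,0,0,10,32.7,0,0]
    - [0,0,0,10,32.7,0,0]
    - [0,0,0,10,32.7,0,0]
    - [0,0,0,10,32.7,0,0]
    - [0,0,0,10,32.7,0,0]
    - [0,0,0,10,32.7,0,0]
    - [0,0,0,10,32.7,0,0]
    - [0,0,0,10,32.7,0,0]
    - [0,0,0,10,32.7,0,0]
    - [0,0,0,10,32.7,0,0]

```text
clock: 4.43
eef_pos: [655.5, -7.4, 454.6]
eef_rot: [0.495, 0.869, 0.0, 0.0]
contact_force: [0.4, -0.7, -0.1]
finger_gap: -0.0
grip_force: 0.0
```

```bash
cat >> h.py <<'E'
# caddy frame: centre and yaw
C=np.array([538.5,-33.]); YAW=-21.5
def c2w(x,y):
    a=np.radians(YAW); return C+np.array([x*np.cos(a)-y*np.sin(a), x*np.sin(a)+y*np.cos(a)])
def w2c(P):
    a=np.radians(YAW); d=np.asarray(P)[...,:2]-C
    return np.stack([d[...,0]*np.cos(a)+d[...,1]*np.sin(a), -d[...,0]*np.sin(a)+d[...,1]*np.cos(a)],-1)
def st():
    s=robot.read_state(); M=R.from_quat(s["eef_rot"]).as_matrix()
    print("t",round(s["clock"],2),"pos",s["eef_pos"].round(1),"caddy",w2c(s["eef_pos"]).round(1),"a",np.degrees(np.arctan2(M[1,0],M[0,0])).round(1),"tilt",np.degrees(np.arccos(-M[2,2])).round(2),"F",s["contact_force"].round(1),"q",s["q"].round(2),"gap",round(s["finger_gap"],1))
    return s,M
def to(x,y,z):
    s,M=st(); print("shift",(M.T@(np.r_[c2w(x,y),z]-s["eef_pos"])).round(1))
E
python3 - <<'E'
from h import *
to(100,66,404)
s,M=st()
for n in("scene","wrist"):
    p,d,K,T=cam(n); save(n+"2.png",p); c=cloud(d,K,T); t=(c-s["eef_pos"])@M
    f=t[(abs(t[:,0])<30)&(abs(t[:,1])<35)&(t[:,2]>60)&(t[:,2]<210)]
    print(n,len(f),f.min(0) if len(f) else 0,f.max(0) if len(f) else 0)
    g=f[f[:,2]>130] if len(f) else f
    if len(g): print(g.min(0),g.max(0))
    if n=="wrist":
        st2=c[(c[:,2]>120)&(c[:,2]<132)]; q=w2c(st2)
        r=cv2.minAreaRect(q.astype(np.float32)); print("strap caddy frame",cv2.boxPoints(r).round(1).tolist())
E
```

```text
t 4.43 pos [655.5  -7.4 454.6] caddy [99.5 66.7] a 120.7 tilt 0.0 F [ 0.4 -0.7 -0.1] q [-0.07  0.52  1.11  0.    1.52 -0.6 ] gap -0.0
shift [-0.8 -0.2 50.6]
t 4.43 pos [655.5  -7.4 454.6] caddy [99.5 66.7] a 120.7 tilt 0.0 F [ 0.4 -0.7 -0.1] q [-0.07  0.52  1.11  0.    1.52 -0.6 ] gap -0.0
scene 319 [-19.58716162  -3.95278415  65.00991664] [ 19.53104695  34.91399939 173.95522936]
[ -9.85725233  -3.95278415 149.94795998] [ 11.04630131  15.8854156  173.95522936]
wrist 34428 [-11.3545205  -34.99779458  90.61543169] [ 19.65655985  34.99425497 172.27127418]
[-10.44120972 -24.81372769 130.00164525] [ 15.30353186  32.68957352 172.27127418]
strap caddy frame [[-116.0, -8.399999618530273], [39.79999923706055, -147.39999389648438], [145.89999389648438, -28.600000381469727], [-9.899999618530273, 110.4000015258789]]
```

View pics/wrist2.png

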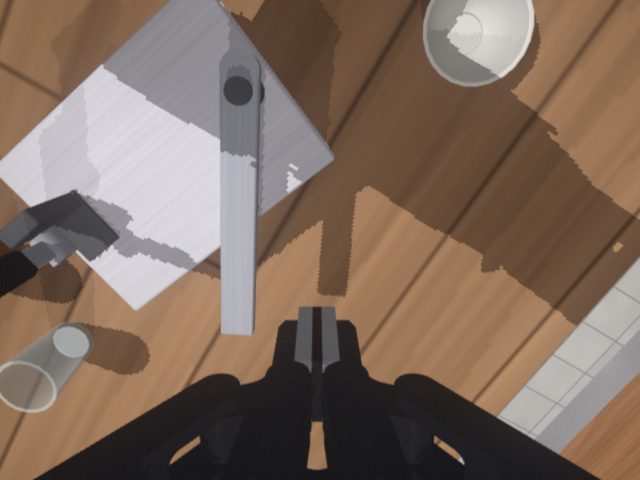

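The wrist view shows the strap from (238,90) to (237,333), parallel to the tool x axis. The fingers at (317,330) are on its open side and clear of it. The shut fingertips are 173 mm from the TCP. Next I lower them to 109 mm.

play_rows:
  steps:
    - [0,0,0,0,0,17.3,0]
    - [0,0,0,0,0,17.3,0]
    - [0,0,0,0,0,17.3,0]
    - [0,0,0,0,0,17.3,0]
    - [0,0,0,0,0,17.3,0]
    - [0,0,0,0,0,17.3,0]
    - [0,0,0,0,0,17.3,0]
    - [0,0,0,0,0,17.3,0]
    - [0,0,0,0,0,17.3,0]
    - [0,0,0,0,0,17.3,0]
    - [0,0,0,0,0,0,0]

```text
clock: 5.45
eef_pos: [653.9, -9.4, 278.1]
eef_rot: [0.495, 0.869, -0.001, -0.002]
contact_force: [-0.1, 0.2, -1.7]
finger_gap: -0.0
grip_force: 0.0
```

Run:
```python
from h import *
s,M=st()
p,d,K,T=cam("wrist"); save("wrist3.png",p); c=cloud(d,K,T); t=(c-s["eef_pos"])@M
m=(c[:,2]>124)&(c[:,2]<132)&(t[:,0]>0)
q=w2c(c[m]); q=q[(q[:,0]>-20)&(q[:,1]>-60)&(q[:,1]<110)]
print(len(q),cv2.boxPoints(cv2.minAreaRect(q.astype(np.float32))).round(1).tolist())
f=t[(abs(t[:,0])<25)&(abs(t[:,1])<25)&(t[:,2]>150)&(t[:,2]<171)]
print("finger tip",f.min(0).round(1),f.max(0).round(1))
```

```text
t 5.45 pos [653.9  -9.4 278.1] caddy [98.7 64.3] a 120.7 tilt 0.31 F [-0.1  0.2 -1.7] q [-0.07  0.65  1.32 -0.    1.18 -0.61] gap -0.0
29848 [[-24.399999618530273, 77.0], [59.5, 14.100000381469727], [105.19999694824219, 74.9000015258789], [21.200000762939453, 137.8000030517578]]
finger tip [  4.2 -14.3 150. ] [ 10.5  13.  170.9]
```

View pics/wrist3.png

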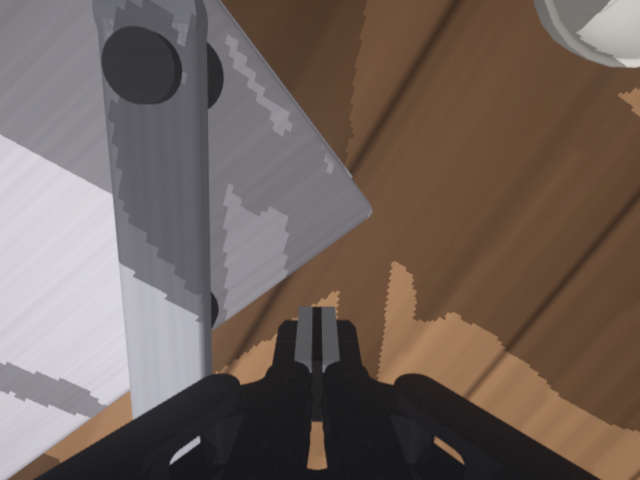

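Run:
```python
from h import *
s,M=st()
p,d,K,T=cam("wrist"); c=optics.get_calibration("wrist")
def px(u,v,z):
    r=T[:3,:3]@np.array([(u-K[0,2])/K[0,0],(v-K[1,2])/K[1,1],1]); P=T[:3,3]+r*(z-T[2,3])/r[2]; return P
for n,u,v,z in(("nut",142,65,135),("edge1",207,110,129),("edge2",209,230,129),("edge3",211,340,129),("L1",118,230,129),("L2",130,380,129),("corner",370,210,97)):
    P=px(u,v,z); print(n,P.round(1),w2c(P).round(1),"tool",(M.T@(P-s["eef_pos"])).round(1))
```

```text
t 5.5 pos [654.3  -9.3 280.3] caddy [99.  64.5] a 120.7 tilt 0.18 F [-0.3  0.5  1. ] q [-0.07  0.65  1.32 -0.    1.18 -0.61] gap 0.0
nut [570.4  44.9 135. ] [ 1.2 84.2] tool [ 89.1 -44.1 145.6]
edge1 [587.9  42.6 129. ] [18.2 88.4] tool [ 78.2 -30.3 151.5]
edge2 [603.3  12.1 129. ] [43.7 65.7] tool [ 44.2 -32.5 151.4]
edge3 [620.3 -21.4 129. ] [71.8 40.8] tool [  6.7 -35.  151.4]
L1 [580.   -1.7 129. ] [27.1 44.3] tool [ 44.2 -59.6 151.5]
L2 [603.5 -49.3 129. ] [66.5  8.6] tool [ -8.8 -63.6 151.4]
corner [648.8  36.6  97. ] [ 77.1 105.1] tool [ 42.   19.2 183.3]
```

play_rows:
  steps:
    - [0,0,4,0,0,-1.5,0]
    - [0,0,0,-1,-5.5,0,0]
    - [0,0,0,-1,-5.5,0,0]
    - [0,0,0,-1,-5.5,0,0]
    - [0,0,0,-1,-4.5,0,0]
    - [0,0,2,-0.9,-3.16,0,0]
    - [0,0,2,-0.9,-3.16,0,0]
    - [0,0,2,-0.9,-3.16,0,0]
    - [0,0,2,-0.9,-3.16,0,0]
    - [0,0,2,-0.9,-3.16,0,0]
    - [0,0,2,-0.9,-3.16,0,0]
    - [0,0,2,-0.9,-3.16,0,0]
    - [0,0,2,-0.9,-3.16,0,0]
    - [0,0,2,-0.9,-3.16,0,0]
    - [0,0,0,0,0,0,0]

```text
clock: 6.8
eef_pos: [612.9, -39.2, 283.5]
eef_rot: [0.652, 0.758, 0.0, 0.0]
contact_force: [-0.3, 0.2, 0.2]
finger_gap: 0.1
grip_force: 0.0
```

```bash
cat >> h.py <<'E'
def px(K,T,u,v,z):
    r=T[:3,:3]@np.array([(u-K[0,2])/K[0,0],(v-K[1,2])/K[1,1],1]); return T[:3,3]+r*(z-T[2,3])/r[2]
E
python3 - <<'E'
from h import *
s,M=st()
p,d,K,T=cam("wrist"); save("wrist4.png",p)
E
```

```text
t 6.8 pos [612.9 -39.2 283.5] caddy [71.5 21.5] a 98.6 tilt 0.02 F [-0.3  0.2  0.2] q [-0.12  0.56  1.45 -0.    1.13 -0.27] gap 0.1
```

View pics/wrist4.png

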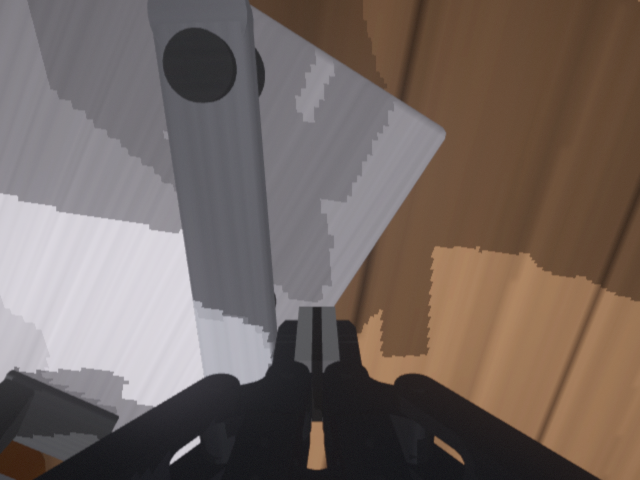

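Run:
```python
from h import *
s,M=st()
p,d,K,T=cam("wrist")
for n,u,v,z in(("nut",200,65,135),("e1",254,110,129),("e2",264,200,129),("e3",273,290,129),("corner",443,133,97)):
    P=px(K,T,u,v,z); print(n,w2c(P).round(1),"tool",(M.T@(P-s["eef_pos"])).round(1))
```

```text
t 6.85 pos [613.1 -39.  283.5] caddy [71.6 21.8] a 98.7 tilt 0.01 F [-0.  -0.3  0.5] q [-0.12  0.56  1.45  0.    1.13 -0.28] gap -0.2
nut [ 1.1 83.9] tool [ 89.2 -29.7 148.5]
e1 [17.5 80.5] tool [ 78.  -17.3 154.5]
e2 [31.8 59.3] tool [ 52.5 -15.5 154.5]
e3 [48.1 34.7] tool [ 23.  -13.9 154.5]
corner [ 75.8 104.4] tool [ 69.3  45.2 186.5]
```

The picture shows the strap edge running from (254,110) to (273,290), touching the finger's back at (275,330). The strap has followed to about 34° and the caddy has not moved. I'll sweep on to about 4°.

play_rows:
  steps:
    - [0,0,2,-1,-3.34,0,0]
    - [0,0,2,-1,-3.34,0,0]
    - [0,0,2,-1,-3.34,0,0]
    - [0,0,2,-1,-3.34,0,0]
    - [0,0,2,-1,-3.34,0,0]
    - [0,0,2,-1,-3.34,0,0]
    - [0,0,2,-1,-3.34,0,0]
    - [0,0,2,-1,-3.34,0,0]
    - [0,0,2,-1,-3.34,0,0]
    - [0,0,2,-1,-3.34,0,0]
    - [0,0,2,-1,-3.34,0,0]
    - [0,0,2,-1,-3.34,0,0]
    - [0,0,2,-1,-3.34,0,0]
    - [0,0,0,0,0,0,0]

```text
clock: 8.07
eef_pos: [569.4, -49.1, 283.3]
eef_rot: [0.806, 0.592, 0.0, 0.0]
contact_force: [-0.5, 0.4, 0.3]
finger_gap: -0.2
grip_force: 0.0
```

Run:
```python
from h import *
s,M=st()
p,d,K,T=cam("wrist"); save("wrist5.png",p); np.savez("w5.npz",K=K,T=T)
```

```text
t 8.07 pos [569.4 -49.1 283.3] caddy [34.7 -3.6] a 72.7 tilt 0.0 F [-0.5  0.4  0.3] q [-0.15  0.47  1.58 -0.    1.09  0.15] gap -0.2
```

View pics/wrist5.png

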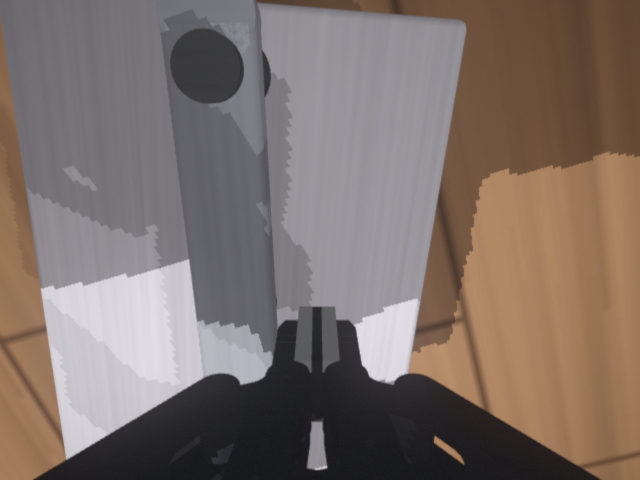

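Run:
```python
from h import *
s,M=st(); z=np.load("w5.npz");K,T=z["K"],z["T"]
for n,u,v,h in(("nut",207,66,135),("e1",264,110,129),("e2",270,200,129),("e3",274,290,129),("cornerR",464,23,97),("R",430,220,97),("L",35,230,97),("L2",65,450,97)):
    P=px(K,T,u,v,h); print(n,w2c(P).round(1),"tool",(M.T@(P-s["eef_pos"])).round(1))
for n in("top","scene"):
    p,d,K,T=cam(n); c=cloud(d,K,T); q=w2c(c); m=(c[:,2]>123)&(c[:,2]<131.5)&(abs(q[:,0])<60)&(q[:,1]<-10)&(q[:,1]>-120)
    r=cv2.minAreaRect(q[m].astype(np.float32)); print(n,m.sum(),r)
    m=(c[:,2]>150)&(c[:,2]<158)&(abs(q[:,0]+21)<20)&(abs(q[:,1]+85)<30); print("post",m.sum(),np.median(q[m],0),q[m].min(0),q[m].max(0))
    if n=="scene": save("scene5.png",cv2.resize(p[130:330,170:450],(784,560),interpolation=cv2.INTER_CUBIC))
```

```text
t 8.12 pos [569.6 -49.  283.3] caddy [34.8 -3.5] a 72.8 tilt 0.0 F [0.  0.1 0.3] q [-0.15  0.47  1.58  0.    1.09  0.15] gap 0.1
nut [ 1.2 83.4] tool [ 89.1 -27.1 148.3]
e1 [15.3 73.5] tool [ 78.2 -13.7 154.3]
e2 [17.9 48.1] tool [ 52.7 -13.  154.3]
e3 [20.3 18.8] tool [ 23.3 -12.9 154.3]
cornerR [ 76.4 104.4] tool [104.5  49.5 186.3]
R [75.9 36.9] tool [ 37.2  44.  186.3]
L [-74.4  22.2] tool [  33.7 -107.   186.3]
L2 [-75.8 -85.2] tool [ -73.3 -116.4  186.3]
top 0 ((0.0, 0.0), (0.0, 0.0), 0.0)
  return _methods._mean(a, axis=axis, dtype=dtype,
  ret = um.true_divide(
Traceback (most recent call last):
ValueError: zero-size array to reduction operation minimum which has no identity
```

play_rows:
  steps:
    - [0,0,0.7,-0.3,-1,0,0]
    - [0,0,0.7,-0.3,-1,0,0]
    - [0,0,0.7,-0.3,-1,0,0]
    - [0,0,0.7,-0.3,-1,0,0]
    - [0,0,0.7,-0.3,-1,0,0]
    - [0,0,0.7,-0.3,-1,0,0]
    - [0,0,0,0,0,0,0]
    - [0,0,0,0,0,0,0]

```text
clock: 8.83
eef_pos: [563.4, -48.7, 283.1]
eef_rot: [0.827, 0.563, -0.0, -0.0]
contact_force: [-0.5, -0.3, 1.2]
finger_gap: 0.1
grip_force: 0.0
```

play_rows:
  steps:
    - [0,0,0,0,-0.25,0,0]
    - [0,0,0,0,-0.25,0,0]
    - [0,0,0,0,0,0,0]

```text
clock: 9.08
eef_pos: [563.0, -48.6, 283.2]
eef_rot: [0.827, 0.563, -0.0, 0.0]
contact_force: [0.6, -1.4, 0.1]
finger_gap: 0.2
grip_force: 0.5
```

play_rows:
  steps:
    - [0,0,0,0,-0.25,0,0]
    - [0,0,0,0,-0.25,0,0]
    - [0,0,0,0,0,0,0]

```text
clock: 9.33
eef_pos: [562.5, -48.4, 283.1]
eef_rot: [0.827, 0.563, -0.0, -0.0]
contact_force: [0.0, -1.6, -0.3]
finger_gap: -0.3
grip_force: 0.5
```

Run:
```python
from h import *
F=[]
for i in range(4):
    s=robot.read_state(); p,d,K,T=cam("wrist"); F.append(s["contact_force"])
print(np.mean(F,0)); st(); save("wrist6.png",p); np.savez("w6.npz",K=K,T=T)
p,d,K,T=cam("scene"); save("scene6.png",cv2.resize(p[130:330,170:450],(784,560),interpolation=cv2.INTER_CUBIC))
```

```text
[ 0.0312477  -0.85524151  0.17859743]
t 9.53 pos [562.5 -48.4 283.2] caddy [28.  -5.5] a 68.5 tilt 0.0 F [ 1.  -0.9 -0.1] q [-0.15  0.46  1.6   0.    1.08  0.23] gap 0.3
```

View pics/wrist6.png

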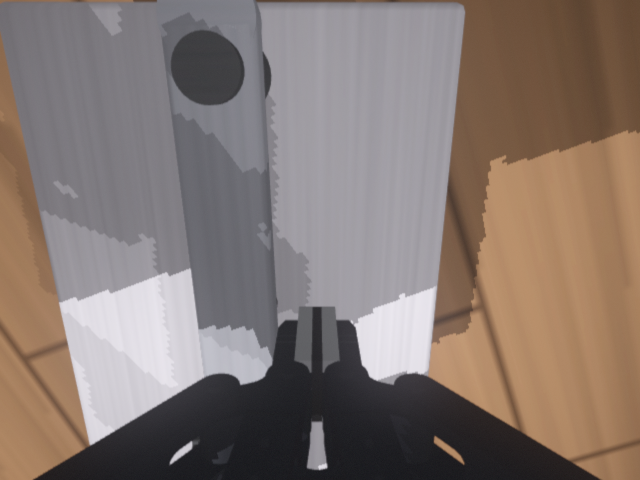

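The strap's edge, from (264,110) to (274,290), is now almost parallel to the lid sides and resting on the finger. I'll creep the rest of the way home while watching the force.

play_rows:
  steps:
    - [0,0,0,0,-0.25,0,0]
    - [0,0,0,0,-0.25,0,0]
    - [0,0,0,0,0,0,0]

```text
clock: 9.83
eef_pos: [562.0, -48.2, 283.2]
eef_rot: [0.827, 0.563, 0.0, 0.0]
contact_force: [1.0, -1.5, -0.4]
finger_gap: -0.4
grip_force: 0.5
```

play_rows:
  steps:
    - [0,0,0,0,-0.25,0,0]
    - [0,0,0,0,-0.25,0,0]
    - [0,0,0,0,0,0,0]

```text
clock: 10.08
eef_pos: [561.5, -48.0, 283.2]
eef_rot: [0.827, 0.563, -0.0, -0.0]
contact_force: [-0.3, -0.5, -0.4]
finger_gap: -0.2
grip_force: 0.5
```

Run:
```python
from h import *
F=[];G=[]
for i in range(4):
    s=robot.read_state(); p,d,K,T=cam("wrist"); F.append(s["contact_force"]); G.append(s["moment"])
a=np.radians(YAW)
F=np.mean(F,0);print("F caddy x",F[0]*np.cos(a)+F[1]*np.sin(a),F.round(2),np.mean(G,0).round(3)); st(); np.savez("w7.npz",K=K,T=T,p=p)
a,b=cv2.imread("pics/wrist6.png"),p[:,:,::-1]
for v in (110,200,290):
    for u0,u1 in((240,300),):
        print(v,b[v,u0:u1].mean(1).astype(int).tolist())
```

```text
F caddy x 0.8576770665060156 [ 0.69 -0.59 -0.3 ] [-0.139 -0.07   0.018]
t 10.28 pos [561.6 -48.  283.2] caddy [26.9 -5.5] a 68.5 tilt 0.01 F [ 0.5 -1.6 -0.2] q [-0.15  0.46  1.61  0.    1.08  0.23] gap 0.1
110 [132, 132, 132, 132, 131, 133, 133, 135, 135, 136, 135, 136, 136, 135, 136, 136, 135, 135, 133, 131, 131, 128, 127, 125, 120, 113, 110, 110, 110, 130, 132, 133, 134, 134, 132, 137, 154, 156, 156, 157, 157, 158, 158, 156, 155, 155, 156, 155, 156, 156, 157, 159, 160, 159, 160, 159, 159, 159, 159, 158]
200 [110, 112, 110, 111, 111, 111, 110, 110, 110, 109, 109, 110, 111, 113, 114, 113, 113, 113, 112, 112, 112, 112, 112, 109, 106, 104, 102, 100, 98, 93, 92, 94, 102, 129, 134, 135, 134, 134, 136, 146, 155, 157, 157, 159, 160, 158, 156, 156, 156, 157, 158, 159, 159, 159, 160, 161, 162, 161, 161, 160]
290 [107, 107, 107, 107, 107, 109, 109, 110, 110, 110, 110, 109, 110, 109, 108, 108, 109, 109, 110, 110, 111, 110, 109, 109, 109, 109, 110, 109, 106, 104, 101, 99, 97, 95, 91, 91, 105, 129, 133, 133, 132, 131, 130, 130, 132, 132, 132, 131, 132, 131, 131, 132, 131, 132, 133, 133, 134, 135, 135, 134]
```

View pics/scene6.png

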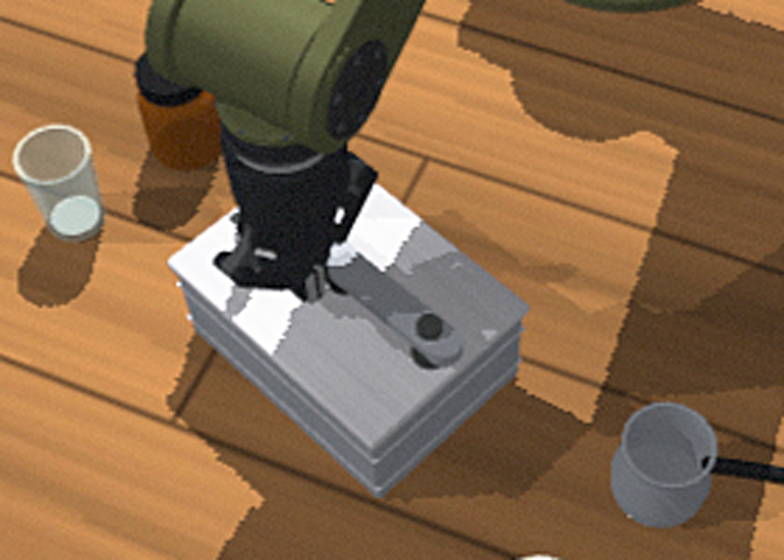

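The scene view shows the strap nearly along the caddy's long axis. The caddy and its neighbours haven't moved. The force is still only strap friction at about 1 N, so I'll keep creeping.

play_rows:
  steps:
    - [0,0,0,0,-0.3,0,0]
    - [0,0,0,0,0,0,0]

```text
clock: 10.45
eef_pos: [561.3, -47.9, 283.2]
eef_rot: [0.827, 0.563, 0.0, 0.0]
contact_force: [0.6, -0.2, 0.8]
finger_gap: 0.2
grip_force: 0.5
```

play_rows:
  steps:
    - [0,0,0,0,-0.3,0,0]
    - [0,0,0,0,0,0,0]

```text
clock: 10.62
eef_pos: [561.0, -47.8, 283.2]
eef_rot: [0.827, 0.563, 0.0, 0.0]
contact_force: [0.6, 0.0, 0.4]
finger_gap: -0.1
grip_force: 0.5
```

```bash
cat >> h.py <<'E'
def force(n=4,c="wrist"):
    F=[];G=[]
    for i in range(n):
        s=robot.read_state(); o=cam(c); F.append(s["contact_force"]); G.append(s["moment"])
    F=np.mean(F,0);G=np.mean(G,0);b=np.radians(YAW)
    print("Fx caddy %.2f  by moment %.2f"%(F[0]*np.cos(b)+F[1]*np.sin(b), (-G[1]*np.cos(b)+G[0]*np.sin(b))/.16), F.round(2)); st(); return o
E
python3 -c "
from h import *
force()"
```

```text
Fx caddy 0.64  by moment 0.91 [ 0.43 -0.65  0.24]
t 10.82 pos [561.  -47.8 283.2] caddy [26.4 -5.5] a 68.5 tilt 0.0 F [ 1.  -0.6 -0.1] q [-0.15  0.46  1.61  0.    1.08  0.23] gap 0.2
```

play_rows:
  steps:
    - [0,0,0,0,-0.3,0,0]
    - [0,0,0,0,0,0,0]

```text
clock: 10.98
eef_pos: [560.7, -47.7, 283.2]
eef_rot: [0.827, 0.563, 0.0, 0.0]
contact_force: [0.7, -0.5, -0.3]
finger_gap: 0.1
grip_force: 0.5
```

play_rows:
  steps:
    - [0,0,0,0,-0.3,0,0]
    - [0,0,0,0,0,0,0]

```text
clock: 11.15
eef_pos: [560.5, -47.6, 283.2]
eef_rot: [0.827, 0.563, 0.0, 0.0]
contact_force: [3.3, -2.2, -0.5]
finger_gap: 0.2
grip_force: 1.4
```

```bash
python3 -c "
from h import *
p,d,K,T=force()
for v in (110,200,290):
    r=p[v].mean(1); print(v, r[255:285].astype(int).tolist())
print('lid', [(v,int(np.argmax(np.abs(np.diff(cv2.GaussianBlur(p[v].mean(1)[None],(5,1),0)[0,420:480]))))+420) for v in (60,100,150)])
"
```

```text
Fx caddy 3.31  by moment 2.71 [ 2.65 -2.29 -0.54]
t 11.35 pos [560.5 -47.6 283.2] caddy [25.8 -5.5] a 68.5 tilt 0.02 F [ 3.1 -1.4 -0.6] q [-0.15  0.45  1.61 -0.    1.08  0.23] gap 0.2
110 [137, 137, 136, 137, 136, 136, 135, 134, 132, 131, 130, 127, 123, 116, 111, 111, 116, 150, 158, 159, 159, 159, 159, 159, 159, 158, 157, 157, 158, 158]
200 [112, 114, 114, 114, 113, 114, 113, 114, 114, 113, 111, 107, 105, 102, 101, 99, 96, 94, 94, 103, 142, 157, 161, 161, 160, 161, 160, 160, 158, 159]
290 [109, 109, 109, 110, 110, 112, 112, 111, 111, 109, 109, 112, 111, 109, 108, 104, 102, 100, 97, 95, 92, 93, 104, 128, 134, 134, 134, 133, 133, 132]
lid [(60, 465), (100, 461), (150, 456)]
```

The force jumped to 3 N, so the strap is on its stop. I'll give it one small extra nudge, then back off and rise.

play_rows:
  steps:
    - [0,0,0,0,-0.2,0,0]
    - [0,0,0,0,0,0,0]
    - [0,0,0,0,0,0,0]

```text
clock: 11.6
eef_pos: [560.4, -47.6, 283.2]
eef_rot: [0.827, 0.563, 0.0, 0.0]
contact_force: [5.5, -2.0, -1.7]
finger_gap: 0.1
grip_force: 2.5
```

play_rows:
  steps:
    - [0,0,0,0,4,0,0]
    - [0,0,0,0,8,0,0]
    - [0,0,0,0,8,0,0]
    - [0,0,0,0,8,0,0]
    - [0,0,0,5,2,-20,0]
    - [0,0,0,10,0,-30,0]
    - [0,0,0,10,0,-30,0]
    - [0,0,0,10,0,-30,0]
    - [0,0,0,10,0,-30,0]
    - [0,0,0,0,0,-30,0]
    - [0,0,0,0,0,0,0]
    - [0,0,0,0,0,0,0]

```text
clock: 12.6
eef_pos: [605.0, -16.7, 454.6]
eef_rot: [0.827, 0.563, 0.001, 0.001]
contact_force: [-0.1, 0.1, 0.3]
finger_gap: 0.0
grip_force: 0.0
```

Run:
```python
from h import *
st()
for n in("top","scene"):
    p,d,K,T=cam(n); c=cloud(d,K,T)
    np.savez(n+"8.npz",p=p,d=d,K=K,T=T)
    q=w2c(c); L=(c[:,2]>90)&(c[:,2]<104)&(abs(q[:,0])<95)&(abs(q[:,1])<125)
    r=cv2.minAreaRect(c[L][:,:2].astype(np.float32)); print(n,"lid",np.round(cv2.boxPoints(r)).tolist())
    m=(c[:,2]>126)&(c[:,2]<132)&(abs(q[:,0])<40)&(q[:,1]<60)&(q[:,1]>-65)
    if m.sum()>20:
        f=np.polyfit(q[m][:,1],q[m][:,0],1); print("strap angle",-f[0],f[1],m.sum())
    m=(c[:,2]>185)&(c[:,2]<235)&(abs(q[:,0])<20)&(abs(q[:,1]+85)<40)
    if m.sum()>5: print("lever",m.sum(),q[m].mean(0),q[m].min(0),q[m].max(0),c[m][:,2].max())
    save(n+"8.png",cv2.resize(p[130:330,170:450],(784,560),interpolation=cv2.INTER_CUBIC))
```

```text
t 12.6 pos [605.  -16.7 454.6] caddy [55.9 39.5] a 68.5 tilt 0.15 F [-0.1  0.1  0.3] q [-0.09  0.39  1.28  0.    1.46  0.29] gap 0.0
top lid [[426.0, -106.0], [571.0, -163.0], [650.0, 39.0], [504.0, 95.0]]
lever 68 [ -2.69621942 -85.68381045] [-11.01374963 -91.73965095] [  7.31873617 -81.40236793] 226.46732158806049
scene lid [[426.0, -104.0], [573.0, -162.0], [652.0, 40.0], [505.0, 98.0]]
strap angle 0.03289034896138837 1.917342488877169 637
lever 9 [  8.82027556 -82.79350304] [  6.09642743 -87.99434636] [ 10.68517757 -80.48370895] 190.9289026712927
```

View pics/scene8.png

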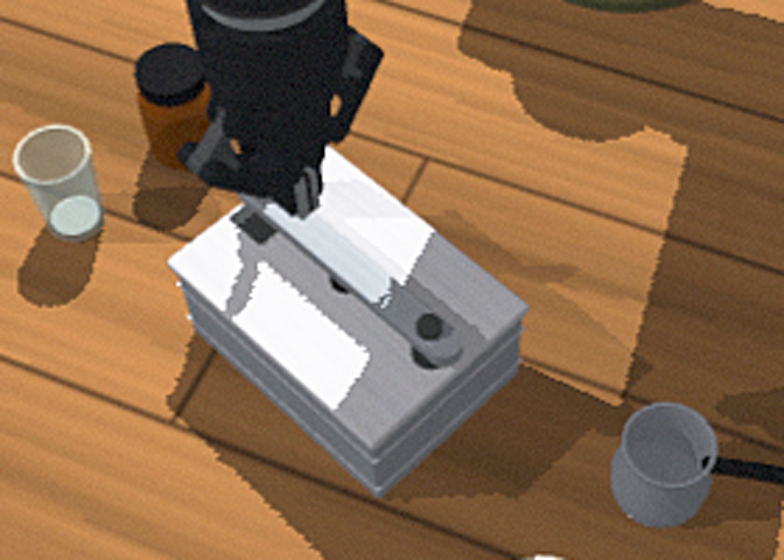

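The scene view shows the strap lying along the lid, running under the gripper to the post. The lid outline has not moved. Next the gripper goes above the outer side of the lever.

play_rows:
  steps:
    - [0,0,0,-16.5,-5.6,0,0]
    - [0,0,0,-16.5,-5.6,0,0]
    - [0,0,0,-16.5,-5.6,0,0]
    - [0,0,0,-16.5,-5.6,0,0]
    - [0,0,0,-16.5,-5.6,0,0]
    - [0,0,0,-16.5,-5.6,0,0]
    - [0,0,0,-16.5,-5.6,0,0]
    - [0,0,0,-16.5,-5.6,0,0]
    - [0,0,0,-16.5,-5.6,0,0]
    - [0,0,0,-16.5,-5.6,0,0]
    - [0,0,0,0,0,0,0]
    - [0,0,0,0,0,0,0]

```text
clock: 13.7
eef_pos: [492.0, -150.1, 452.3]
eef_rot: [0.827, 0.562, -0.0, -0.001]
contact_force: [-0.1, -0.0, -0.2]
finger_gap: 0.2
grip_force: 0.0
```

Run:
```python
from h import *
st()
p,d,K,T=cam("wrist"); save("wrist9.png",p); c=cloud(d,K,T);q=w2c(c)
m=(c[:,2]>126.5)&(c[:,2]<131)&(abs(q[:,0])<40)&(q[:,1]<70)&(q[:,1]>-70)
print(m.sum())
y=np.arange(-60,70,10); e=[]
for a in y:
    k=q[m&(abs(q[:,1]-a)<2)][:,0]; e.append((k.min(),k.max()) if len(k) else (np.nan,)*2)
e=np.array(e); print(np.c_[y,e].round(1).tolist())
m=(c[:,2]>165)&(c[:,2]<240)&(abs(q[:,0])<25)&(q[:,1]>-98)&(q[:,1]<-50)
print("lever",q[m].min(0),q[m].max(0),c[m][:,2].max(),m.sum())
for lo in range(165,230,10):
    k=m&(c[:,2]>lo)&(c[:,2]<=lo+10)
    if k.sum(): print(lo,q[k].min(0),q[k].max(0))
```

```text
t 13.7 pos [ 492.  -150.1  452.3] caddy [  -0.4 -126. ] a 68.4 tilt 0.09 F [-0.1 -0.  -0.2] q [-0.37  0.19  1.55  0.    1.41  0.01] gap 0.2
5396
[[-60.0, -12.5, 12.9], [-50.0, -12.4, 12.8], [-40.0, -12.2, 13.3], [-30.0, -12.1, 13.2], [-20.0, -11.9, 13.1], [-10.0, -12.3, 13.0], [0.0, -12.1, 13.5], [10.0, -11.9, 13.4], [20.0, nan, nan], [30.0, nan, nan], [40.0, nan, nan], [50.0, nan, nan], [60.0, nan, nan]]
lever [ -9.68132148 -92.6778327 ] [ 10.18216596 -82.08410398] 223.0156060293029 1272
165 [ -9.19452161 -84.981185  ] [  8.91177964 -82.498034  ]
175 [ -9.59342385 -85.86217336] [  9.92356427 -82.08410398]
185 [ -9.54045383 -86.35106737] [ 10.18216596 -82.1800097 ]
195 [ -9.68132148 -86.34561619] [ 10.08845518 -82.34790757]
205 [ -9.47302566 -86.68945964] [ 10.16305385 -82.41181512]
215 [ -9.59454801 -92.6778327 ] [  9.97362174 -82.56429222]
```

View pics/wrist9.png

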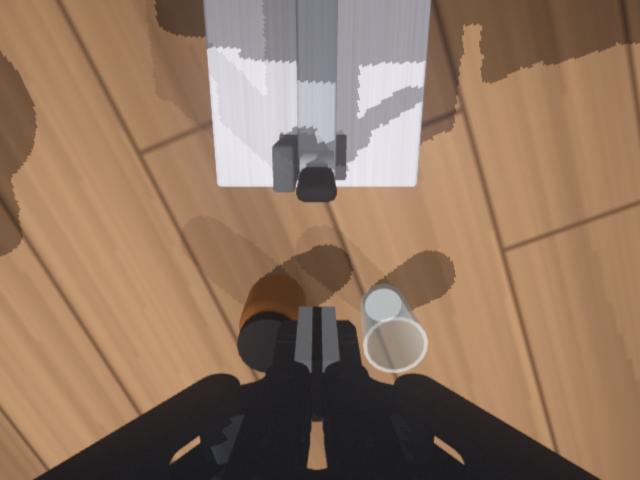

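The wrist view shows the strap home, straight under the hub at (317,155) and against the post at (285,165). The lever stands upright, with its tip at (316,185). I'll lower beside its outer face and stop just short of it.

play_rows:
  steps:
    - [0,0,0,0,0,14,0]
    - [0,0,0,0,0,14,0]
    - [0,0,0,0,0,14,0]
    - [0,0,0,0,0,14,0]
    - [0,0,0,0,0,14,0]
    - [0,0,0,4,0,0,0]
    - [0,0,0,4,0,0,0]
    - [0,0,0,4,0,0,0]
    - [0,0,0,4,0,0,0]
    - [0,0,0,2,0,0,0]
    - [0,0,0,0,0,0,0]
    - [0,0,0,0,0,0,0]

```text
clock: 14.75
eef_pos: [498.7, -132.7, 383.5]
eef_rot: [0.827, 0.563, 0.0, 0.0]
contact_force: [-0.3, -0.7, -0.2]
finger_gap: -0.1
grip_force: 0.0
```

```bash
python3 -c "
from h import *
force(2)"
```

```text
Fx caddy 0.15  by moment 0.07 [ 0.11 -0.13  0.26]
t 14.85 pos [ 498.6 -132.9  383.4] caddy [  -0.5 -107.6] a 68.5 tilt 0.02 F [ 0.7  0.1 -0.1] q [-0.33  0.24  1.64 -0.    1.25  0.04] gap -0.1
```

play_rows:
  steps:
    - [0,0,0,2,0,0,0]
    - [0,0,0,2,0,0,0]
    - [0,0,0,2.3,0,-0.2,0]
    - [0,0,0,2.3,0,-0.1,0]
    - [0,0,0,2.4,0,-0.1,0]
    - [0,0,0,3.5,0,0.2,0]
    - [0,0,0,3.5,0,0.3,0]
    - [0,0,0,3.5,0,0.3,0]
    - [0,0,0,3.4,0,0.8,0]
    - [0,0,0,3.4,0,0.8,0]
    - [0,0,0,3.4,0,0.8,0]

```text
clock: 15.77
eef_pos: [510.4, -103.0, 380.5]
eef_rot: [0.827, 0.563, 0.0, 0.0]
contact_force: [-1.0, -3.3, 1.9]
finger_gap: 0.2
grip_force: 2.1
```

```bash
python3 -c "
from h import *
p,d,K,T=force(2); c=cloud(d,K,T);q=w2c(c)
m=(c[:,2]>150)&(c[:,2]<240)&(abs(q[:,0])<14)&(q[:,1]>-95)&(q[:,1]<0)
i=np.argsort(-q[m][:,1])[:30]; print('lever far pts',np.c_[q[m],c[m][:,2]][i].mean(0))
p,d,K,T=cam('top'); c=cloud(d,K,T);q=w2c(c); L=(c[:,2]>90)&(c[:,2]<104)&(abs(q[:,0])<95)&(abs(q[:,1])<125)
print(np.round(cv2.boxPoints(cv2.minAreaRect(c[L][:,:2].astype(np.float32)))).tolist())"
```

```text
Fx caddy 0.31  by moment 0.20 [-0.69 -2.59  2.28]
t 15.87 pos [ 510.5 -102.8  380.3] caddy [ -0.5 -75.2] a 68.5 tilt 0.03 F [-1.1 -1.   0.8] q [-0.27  0.26  1.63  0.    1.25  0.11] gap -0.1
lever far pts [  0.98613748 -54.07098877 212.96247034]
[[425.0, -105.0], [571.0, -162.0], [650.0, 39.0], [504.0, 96.0]]
```

The lever is moving and the caddy stays put. I'll continue along the arc.

play_rows:
  steps:
    - [0,0,0,3.3,0,1.3,0]
    - [0,0,0,3.3,0,1.3,0]
    - [0,0,0,3.2,0,1.2,0]
    - [0,0,0,3,0,1.8,0]
    - [0,0,0,3,0,1.8,0]
    - [0,0,0,3,0,1.8,0]
    - [0,0,0,2.7,0,2.2,0]
    - [0,0,0,2.7,0,2.2,0]
    - [0,0,0,2.7,0,2.2,0]
    - [0,0,0,2.4,0,2.6,0]
    - [0,0,0,2.4,0,2.6,0]
    - [0,0,0,2.4,0,2.6,0]
    - [0,0,0,2,0,2.9,0]
    - [0,0,0,2,0,2.9,0]
    - [0,0,0,2,0,2.9,0]
    - [0,0,0,1.5,0,3.2,0]
    - [0,0,0,1.5,0,3.2,0]
    - [0,0,0,1.5,0,3.2,0]
    - [0,0,0,0,0,0,0]

```text
clock: 17.5
eef_pos: [526.8, -61.3, 338.0]
eef_rot: [0.827, 0.563, 0.0, -0.0]
contact_force: [0.9, 0.4, 0.6]
finger_gap: -0.1
grip_force: 0.3
```

```bash
python3 -c "
from h import *
p,d,K,T=force(3)
p,d,K,T=cam('top'); c=cloud(d,K,T);q=w2c(c); L=(c[:,2]>90)&(c[:,2]<104)&(abs(q[:,0])<95)&(abs(q[:,1])<125)
print(np.round(cv2.boxPoints(cv2.minAreaRect(c[L][:,:2].astype(np.float32)))).tolist())"
```

```text
Fx caddy 0.04  by moment 0.11 [0.11 0.18 0.24]
t 17.65 pos [526.6 -61.7 338.1] caddy [ -0.5 -31.1] a 68.5 tilt 0.05 F [-0.9 -0.3 -0.2] q [-0.19  0.32  1.66  0.    1.17  0.19] gap -0.4
[[425.0, -104.0], [571.0, -162.0], [650.0, 38.0], [504.0, 96.0]]
```

play_rows:
  steps:
    - [0,0,0,1,0,2,0]
    - [0,0,0,1,0,2,0]
    - [0,0,0,1,0,2,0]
    - [0,0,0,0,0,2,0]
    - [0,0,0,0,0,2,0]
    - [0,0,0,0,0,2,0]
    - [0,0,0,0,0,0,0]

```text
clock: 18.28
eef_pos: [527.8, -58.9, 326.2]
eef_rot: [0.827, 0.563, 0.0, -0.0]
contact_force: [1.3, 2.0, 3.1]
finger_gap: 0.0
grip_force: 0.9
```

play_rows:
  steps:
    - [0,0,0,0,0,0.7,0]
    - [0,0,0,0,0,0.7,0]
    - [0,0,0,0,0,0,0]

```text
clock: 18.53
eef_pos: [527.8, -59.0, 325.1]
eef_rot: [0.827, 0.563, 0.0, 0.0]
contact_force: [1.0, 1.8, 5.1]
finger_gap: -0.3
grip_force: 1.7
```

```bash
python3 -c "
from h import *
p,d,K,T=force(3)"
```

```text
Fx caddy 0.16  by moment 0.41 [0.91 1.87 3.75]
t 18.68 pos [527.7 -59.1 325.1] caddy [ -0.4 -28.2] a 68.5 tilt 0.0 F [0.2 1.7 3.8] q [-0.18  0.34  1.67 -0.    1.14  0.2 ] gap -0.2
```

play_rows:
  steps:
    - [0,0,0,0,0,0.5,0]
    - [0,0,0,0,0,0.5,0]
    - [0,0,0,0,0,0,0]

```text
clock: 18.93
eef_pos: [527.8, -59.1, 324.1]
eef_rot: [0.827, 0.563, 0.0, 0.0]
contact_force: [1.8, 2.4, 4.1]
finger_gap: 0.0
grip_force: 1.9
```

play_rows:
  steps:
    - [0,0,0,0,0,0.5,0]
    - [0,0,0,0,0,0.5,0]
    - [0,0,0,0,0,0,0]

```text
clock: 19.18
eef_pos: [527.8, -59.1, 323.0]
eef_rot: [0.827, 0.563, 0.0, 0.0]
contact_force: [1.4, 2.1, 3.3]
finger_gap: 0.3
grip_force: 1.9
```

play_rows:
  steps:
    - [0,0,0,0,0,0.5,0]
    - [0,0,0,0,0,0,0]

```text
clock: 19.35
eef_pos: [527.8, -59.1, 322.8]
eef_rot: [0.827, 0.563, 0.0, 0.0]
contact_force: [0.1, 3.0, 6.3]
finger_gap: -0.3
grip_force: 3.1
```

play_rows:
  steps:
    - [0,0,0,0,0,0.3,0]
    - [0,0,0,0,0,0,0]
    - [0,0,0,0,0,0,0]

```text
clock: 19.6
eef_pos: [527.8, -59.1, 322.7]
eef_rot: [0.827, 0.563, 0.0, 0.0]
contact_force: [0.5, 3.5, 8.2]
finger_gap: -0.1
grip_force: 4.3
```

play_rows:
  steps:
    - [0,0,0,0,0,0.3,0]
    - [0,0,0,0,0,0,0]
    - [0,0,0,0,0,0,0]

```text
clock: 19.85
eef_pos: [527.8, -59.1, 322.6]
eef_rot: [0.827, 0.563, 0.0, 0.0]
contact_force: [-0.6, 4.4, 11.0]
finger_gap: 0.1
grip_force: 5.4
```

It is firmly on the hard stop: 11 N and no further travel. Rising clear to check.

play_rows:
  steps:
    - [0,0,0,0,0,-4,0]
    - [0,0,0,0,0,-12,0]
    - [0,0,0,0,0,-20,0]
    - [0,0,0,-10,0,-25,0]
    - [0,0,0,-20,0,-25,0]
    - [0,0,0,-20,0,-25,0]
    - [0,0,0,-25,0,-20,0]
    - [0,0,0,-25,0,0,0]
    - [0,0,0,0,0,0,0]
    - [0,0,0,0,0,0,0]

```text
clock: 20.68
eef_pos: [490.6, -153.0, 452.6]
eef_rot: [0.827, 0.562, -0.0, -0.0]
contact_force: [0.3, 0.7, -0.4]
finger_gap: 0.2
grip_force: 0.0
```

Run:
```python
from h import *
st()
p,d,K,T=cam("wrist"); save("wrist10.png",p); c=cloud(d,K,T);q=w2c(c)
m=(abs(q[:,0])<9)&(q[:,1]>-60)&(q[:,1]<0)&(c[:,2]>135)&(c[:,2]<240)
f=np.polyfit(q[m][:,1],c[m][:,2],1); print("lever n",m.sum(),"angle",np.pi/2+np.arctan(f[0]),"y",q[m][:,1].min(),q[m][:,1].max())
m=(c[:,2]>126)&(c[:,2]<131.5)&(abs(q[:,0])<40)
for a in range(-60,61,15):
    k=q[m&(abs(q[:,1]-a)<3)][:,0]
    if len(k): print(a,k.min().round(1),k.max().round(1))
L=(c[:,2]>90)&(c[:,2]<104)&(abs(q[:,0])<95)&(abs(q[:,1])<125)
p,d,K,T=cam("top"); c=cloud(d,K,T);q=w2c(c); L=(c[:,2]>90)&(c[:,2]<104)&(abs(q[:,0])<95)&(abs(q[:,1])<125)
print(np.round(cv2.boxPoints(cv2.minAreaRect(c[L][:,:2].astype(np.float32)))).tolist())
```

```text
t 20.68 pos [ 490.6 -153.   452.6] caddy [  -0.6 -129.2] a 68.3 tilt 0.06 F [ 0.3  0.7 -0.4] q [-0.37  0.19  1.55 -0.    1.41  0.  ] gap 0.2
lever n 2858 angle 1.6427555367264113 y -59.99184103171821 -5.288318148119437
-60 -12.5 12.9
-45 -12.2 13.5
-30 -11.9 13.3
-15 -12.3 13.1
0 -12.1 13.5
[[425.0, -105.0], [571.0, -163.0], [650.0, 38.0], [504.0, 96.0]]
```

View pics/wrist10.png

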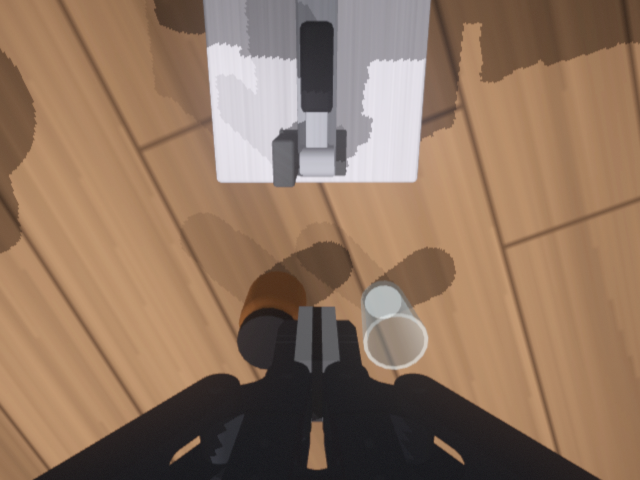

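The picture shows the lever flat along the strap, from its hub at (317,160) to its tip at (317,25). The strap is against the post, and the caddy, jar and glass haven't moved. Handing in.

```bash
python3 -c "
from h import *
print(workorder.finish_job())"
```

```text
the job is handed in; nothing more can be done
None
```

The clamp is closed and handed in: the strap was pushed home against its stop post first, then the lever was pushed fully down to its hard stop with about 11 N, and the caddy has not moved; the jar and glass look undisturbed, and I did not re-measure the pot and bowl at the end.

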